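Seat a power module in the test jig and start the test

TASK

Pick up the small green power module by its heat sink and set it down gently on the flat deck of the blue test jig, at the end with the flared guides and clear of the pocket. Slide it along the deck between the guides until you feel it drop fully into the pocket (do not lower it into the pocket from above), then let go and press the red start button all the way once it is seated. Keep the forces light, so that the module is never slammed or forced against the jig or its end stop (10 N or so is plenty, 20 N too much), and leave the meter, solder spool and parts tub where they are.

Things in the scene. Friction and masses are not known exactly. Their poses are not given: they have to be found in the camera images.
- module_center (a point): Centre (20 mm above the underside) of the loose green power module, 40 mm high in all, about 0.28 kg. Mid-way on its base plate, 90 (x) x 64 (y) x 6 mm, stands a finned aluminium heat sink 26 (x) x 40 (y) x 34 mm tall with flat faces. Capacitors 10 mm tall, 10 mm wide stand 35 mm in x, 24 mm in y from the middle. x along its length, z up; either end may go first.
- jig: Fixed blue test jig. Origin at bench level under the nominal pocket centre; x = the sliding direction, z up. Base 40 mm high, x -160 to +90, y -95 to +95 mm; its top is the pocket floor. On it lie 5 mm thick aluminium deck plates (deck 45 mm high), one before and one beyond the pocket; the near one reaches back to x = -150 to -120 mm. Module and jig must never press on each other with over 30 N, or 22 N in the pocket.
- pocket_nominal (a point): Nominal pocket centre, on its floor, 40 mm high. The pocket is 5 mm deep, 93 mm long in x. The plates, and the pocket with them, are clamped anywhere from 12 mm before (-x) to 20 mm beyond here: unmeasured, to be felt. A sliding module (2 to 4 N) tips its front down when half way past the near edge, drops flat when its rear passes too, and at most 3 mm on meets the far edge, a hard stop.
- guide_mouth (a point): Mid-way between the tips of the two black side guides, at their top, 56 mm high and 67 mm before the nominal pocket centre. The guides are about 91 mm apart here, narrow to 67 mm at 18 mm before the pocket centre and run on straight at that width to 82 mm beyond it, bounding the pocket's sides. Axes as the jig's.
- deck_spot (a point): Point on the deck surface, 45 mm high, on the jig's centre line 95 mm before the nominal pocket centre: a good place to set the module's middle down, its length along the jig's x. Axes as the jig's.
- start_top (a point): Top centre of the round red start button, 28 mm across, on the jig's right side (jig x = -10, y = -72 mm). It is pressed straight down.
- start (a joint): Travel of the start button in m: 0 released, 0.006 fully down; a spring, about 5 N when fully down.
- meter: Bystander: yellow hand-held meter lying flat, 150 x 75 x 32 mm, origin at the centre of its underside. It may have swapped places with the module.
- spool: Bystander: solder spool standing upright, 60 mm across, 50 mm tall, origin at the centre of its underside.
- tub: Bystander: open red parts tub, 100 x 80 x 40 mm, origin at the centre of its underside.
- module: The same power module, with its origin at the centre of its underside, 20 mm below module_center; same axes.
Mind the look-alikes: they are no part of the job. Of the things that look like the module, take the one that is farthest to the robot's left at the start.

How it is judged:
By the outcome, as a careful person would: the job done as asked, in the order asked, and still so for the second after the job is handed in, with the robot touching nothing.
It also fails if it takes over 58 s, if anything falls off the work surface, if the arm or the gripper's body presses on something with over 40 N, if the wrist force passes 120 N, or if a joint passes its speed limit or range.

ROBOT

A 7-joint arm with a two-finger parallel gripper is mounted at the origin on the work surface. World frame = base frame: x ahead of the robot, y to its left, z up, the work surface at z = 0. Lengths are in m, angles in rad, forces in N, time in s.
With the tool pointing down it reaches from about 0.4 to 0.9 m from the base axis. Payload 5.6 kg.
Tool frame: the origin (TCP) lies midway between the tips of the shut fingers; the grasp point (between the pads) lies 19 mm behind it; z points along the fingers, y is the line along which they close (so a half turn about z gives the same grasp; the last joint's range is limited). The gripper opens to 92 mm and grips with 3 to 60 N. Pads are 20 mm wide; open, the fingers measure 128 mm over their backs; the gripper's body (75 mm by 189 mm) begins 69 mm behind the grasp point.
Start: joints at [-1.145, 0.468, -0.012, 1.603, 0.006, 1.071, -0.056], TCP at [0.294, 0.58, 0.215] pointing down, gripper open.
Joint ranges: [-2.53, 2.53], [-0.31, 2.02], [-1.57, 1.55], [0.28, 2.44], [-1.29, 4.43], [0.15, 1.84], [-2.92, 2.92]. Speed limits (rad/s): [2.57, 2.57, 3.14, 3.14, 3.14, 3.14, 3.14].

INTERFACE

Orientations are given as a 3x3 rotation matrix whose columns are the frame's x, y, z axes.
In Python, from station import env, effector, solver, viewer, workorder, search_frame, tip_of gives the robot as it stands. Calls block until the motion is done:
- env.reach(position, orientation): joint-space move of the TCP to a pose.
- env.movel(position, frame=None, rate=0.15): straight line of the TCP; frame=None keeps the orientation; rate is the mean speed in m/s.
- env.goto_joints(angles): joint-space move.
- effector.release() and effector.grasp(squeeze=None): open the fingers fully, or close them until they stop; squeeze is the grip in N (None keeps the last).
- env.pause(seconds).
- solver.inverse_kinematics(position, orientation): joint angles nearest the present ones, or None.
- env.sense(): the state.
- viewer.read_camera(name): name is "side" or "top"; returns (picture, depth): 384x512x3 uint8, red, green, blue; 384x512 float32, m along the optical axis (not along the pixel's ray), 0 where there is no reading.
- viewer.camera_info(name): a dict with "intrinsics" (3x3 intrinsics, pixels), "dist_coeffs" ([k1, k2, p1, p2, k3] as OpenCV has them; the pictures are not rectified), "eye" and "rotation" of the camera in the world. Camera axes: x right, y up, looking along -z (the intrinsics and any distortion apply to the point x, -y, -z); pixel columns grow to the right and rows downward; lengths in m; the calibration is good to about 2 mm. A picture is of the moment at which its call begins. camera_info takes no time and is no camera call.
A pose or a line that the arm cannot do raises env.PlanningError and nothing moves.
- workorder.finish_job(): hands the job in; it is judged then, once.
Trained networks look in the newest picture that a camera, given by its name, has taken for a name from the list of things; names that differ only in an ending like _2 or _b are one class to them, and where a whole thing is asked for, a point or a joint stands for the part that bears it (a point fixed in the world has none). Each returns a list of dicts, best first, with "score" (0 to 1); they miss things now and then, are a little off and sometimes report something else, mostly with a low value. They report only what shows in the picture. A call takes as long as a camera call. They do not tell look-alikes from the thing itself.
- search_frame(camera, name): "at" ([x, y, z] in m, in world coordinates, good to about 4 mm: the middle of the surface that is visible of it).
- tip_of(camera, name): "at" ([x, y, z] in m, in world coordinates, good to about 4 mm: a listed point, or the origin of a listed thing).
The state is a dict: "t": time; "joint_positions": joint angles; "joint_velocities": joint speeds; "tau": joint torques, N m; "ee_pos": TCP position; "tcp_rot": TCP orientation; "wrist_force": force on the tool from outside, world axes, zero at the start; "moment": the same for the moment, N m; "gripper_width": finger opening in m; "grasp_force": force on a finger pad.
Only numpy, scipy, OpenCV 4.12 (cv2) and the standard library are available. Lean on these libraries where they do the work, as an engineer would, in place of code of your own. Each camera call takes 0.05 s, during which the arm holds its last target. There are 200 camera calls.

## Working session

There is one attempt and no reset: what is moved stays moved. The work goes in short steps, each a Python script; the robot and the scene stay as the last script left them, time stands still between calls to the robot, and variables do not carry over. Pictures are saved under pics/ and viewed, at most 10 in all, crops included, and the job is handed in when it is done.

```bash
ls; mkdir -p pics
python3 - <<'E'
from station import env, effector, solver, viewer, workorder, search_frame, tip_of
import cv2,numpy as np
for c in ("side","top"):
    im,d=viewer.read_camera(c); cv2.imwrite(f"pics/{c}0.png",im[:,:,::-1])
    for n in ["module_center","module","jig","guide_mouth","deck_spot","pocket_nominal","start_top","meter","spool","tub"]:
        print(c,n,[(np.round(r["at"],3).tolist(),round(r["score"],2)) for r in tip_of(c,n)][:4])
    i=viewer.camera_info(c); print(i["eye"],i["rotation"],i["intrinsics"],i["dist_coeffs"])
print(env.sense())
E
```

```text
pics
side module_center [([0.258, -0.226, 0.017], 0.92), ([0.509, -0.112, 0.02], 0.82), ([0.249, -0.386, 0.02], 0.64)]
side module [([0.246, -0.385, -0.0], 0.95), ([0.51, -0.115, -0.001], 0.9), ([0.262, -0.232, -0.001], 0.8)]
side jig [([0.589, 0.161, -0.002], 0.58), ([0.52, 0.175, 0.055], 0.33)]
side guide_mouth [([0.52, 0.173, 0.055], 0.6), ([0.509, -0.116, -0.003], 0.52)]
side deck_spot [([0.498, 0.174, 0.043], 0.87), ([0.589, 0.161, -0.0], 0.65)]
side pocket_nominal [([0.585, 0.162, 0.042], 0.76)]
side start_top [([0.569, 0.087, 0.06], 0.62)]
side meter [([0.536, -0.296, -0.002], 0.63)]
side spool [([0.724, 0.0, -0.001], 0.73)]
side tub [([0.747, -0.236, -0.003], 0.89), ([0.589, 0.16, 0.041], 0.4)]
[ 0.02712699 -0.5747295   0.48140773] [[ 0.68788079  0.38632584 -0.61446918]
 [-0.72553701  0.34219432 -0.59707545]
 [-0.02039782  0.85653686  0.51568259]] [[356.97253707   0.         256.9268061 ]
 [  0.         356.97253707 185.64004775]
 [  0.           0.           1.        ]] [0.00365971 0.         0.         0.         0.        ]
top module_center [([0.257, -0.23, 0.021], 0.83)
[... 958 characters left out ...]
9485]), 'joint_velocities': array([ 0.00014868, -0.00023047, -0.00167652, -0.00059839,  0.00088263,
        0.00059129, -0.00050063]), 'tau': array([ 2.50549465e-04, -5.20435739e+01, -1.25198837e-02, -2.44054359e+01,
       -5.66771231e-02,  1.13104345e-02,  1.74604429e-05]), 'ee_pos': array([0.29367537, 0.57986525, 0.21457453]), 'tcp_rot': array([[-8.92097556e-01,  4.51842838e-01, -5.38454653e-06],
       [ 4.51842838e-01,  8.92097556e-01,  9.23904143e-06],
       [ 8.97813550e-06,  5.80915750e-06, -1.00000000e+00]]), 'wrist_force': array([0.46690925, 0.35366323, 0.07116088]), 'moment': array([-0.05917379,  0.02501606,  0.00231493]), 'grasp_force': 0.0, 'gripper_width': 0.09196891217535486}
```

View pics/top0.png

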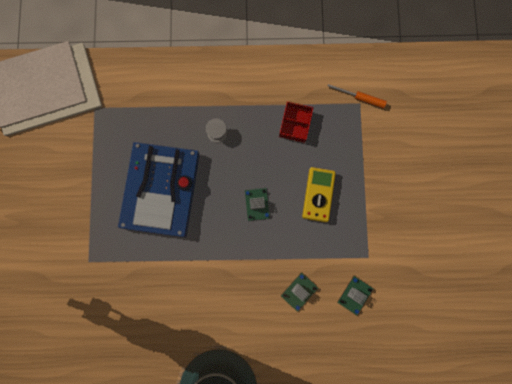

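View pics/side0.png

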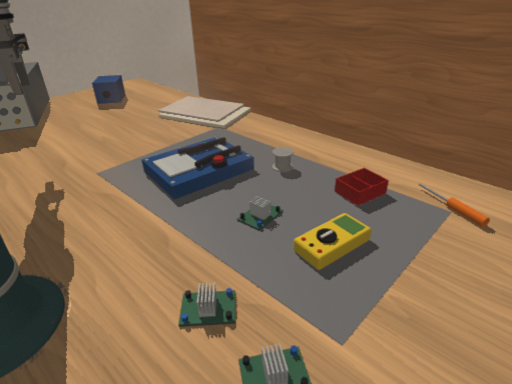

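Candidates in the top view: (257,204), (299,292) and (356,296). The robot's left is image-left (+y), so the one at (257,204), world about (0.51, -0.115), is meant. I'll confirm it in an ortho crop and measure the yaws and the plate edges.

```bash
cat > h.py <<'E'
from station import env, effector, solver, viewer, workorder, search_frame, tip_of
import cv2,numpy as np
def ortho(c,im,z,x0,x1,y0,y1,s):
    "rows from x1 down to x0, cols from y1 down to y0, s px/mm"
    i=viewer.camera_info(c); R=i["rotation"]@np.diag([1,-1,-1])
    X,Y=np.meshgrid(np.arange(x1,x0,-.001/s),np.arange(y1,y0,-.001/s),indexing="ij")
    P=np.stack([X,Y,np.full_like(X,z)],-1).reshape(-1,3)
    p,_=cv2.projectPoints(P,cv2.Rodrigues(R.T)[0],-R.T@i["eye"],i["intrinsics"],np.array(i["dist_coeffs"]))
    return cv2.remap(im,p.reshape(*X.shape,2).astype(np.float32),None,cv2.INTER_CUBIC)
def cloud(c,d):
    i=viewer.camera_info(c); R=i["rotation"]@np.diag([1,-1,-1])
    v,u=np.mgrid[:d.shape[0],:d.shape[1]]
    n=cv2.undistortPoints(np.stack([u,v],-1).reshape(-1,1,2).astype(float),i["intrinsics"],np.array(i["dist_coeffs"])).reshape(*d.shape,2)
    return np.concatenate([n*d[...,None],d[...,None]],-1)@R.T+i["eye"]
E
python3 - <<'E'
from h import *
im,d=viewer.read_camera("top")
J=ortho("top",im,.045,.40,.70,.04,.28,2); M=ortho("top",im,.006,.43,.59,-.195,-.035,2)
o=np.zeros((600,800,3),np.uint8); o[:J.shape[0],:480]=J[:600,:480]; o[:320,480:]=M[:320,:320]
cv2.imwrite("pics/ortho.png",o[:,:,::-1])
for c in("top","side"):
    im,d=viewer.read_camera(c); P=cloud(c,d)
    f=im.astype(int)
    near=(abs(P[...,0]-.511)<.07)&(abs(P[...,1]+.115)<.07)
    hs=near&(P[...,2]>.033); g=near&(f[...,1]>f[...,0]+12)&(f[...,1]>f[...,2]+3)&(P[...,2]<.012)
    for n,m in(("hs",hs),("green",g)):
        q=P[m]; print(c,n,m.sum(),q.mean(0).round(4),cv2.minAreaRect((q[:,:2]*1000).astype(np.float32)))
    for n in ["deck_spot","pocket_nominal","guide_mouth","start_top","module_center"]:
        print(c,n,[(np.round(r["at"],4).tolist(),round(r["score"],2)) for r in tip_of(c,n)][:3])
    blue=(abs(P[...,0]-.58)<.2)&(abs(P[...,1]-.16)<.16)&(P[...,2]>.033)&(P[...,2]<.05)
    q=P[blue];print(c,"jig",cv2.minAreaRect((q[:,:2]*1000).astype(np.float32)))
E
```

```text
top hs 66 [ 0.5092 -0.1122  0.0389] ((509.72137451171875, -112.79113006591797), (25.94719696044922, 39.25861358642578), 5.249291896820068)
top green 351 [ 0.5093 -0.1091  0.0056] ((509.1368713378906, -112.43582153320312), (88.18785095214844, 62.63234329223633), 5.002755165100098)
top deck_spot [([0.4965, 0.1742, 0.0445], 0.89)]
top pocket_nominal [([0.5841, 0.1622, 0.0449], 0.73)]
top guide_mouth [([0.518, 0.1717, 0.0544], 0.66)]
top start_top [([0.5915, 0.1628, -0.0019], 0.66), ([0.5663, 0.0894, 0.0605], 0.63)]
top module_center [([0.509, -0.1157, 0.021], 0.74), ([0.2591, -0.2315, 0.0202], 0.64), ([0.2514, -0.3823, 0.0208], 0.62)]
top jig ((599.416015625, 136.72982788085938), (235.98147583007812, 348.4685974121094), 80.8795394897461)
side hs 165 [ 0.5053 -0.116   0.0383] ((506.1732482910156, -114.16063690185547), (28.35281753540039, 41.224342346191406), 5.598089218139648)
side green 307 [ 0.4944 -0.1228  0.006 ] ((507.1843566894531, -114.88877868652344), (90.80693817138672, 64.09630584716797), 4.488852024078369)
side deck_spot []
side pocket_nominal [([0.5849, 0.1606, 0.0402], 0.87)]
side guide_mouth [([0.5192, 0.1694, 0.0548], 0.97)]
side start_top [([0.5703, 0.0885, 0.0616], 0.49), ([0.4944, 0.1756, 0.0463], 0.4)]
side module_center [([0.256, -0.2263, 0.0177], 0.79), ([0.2501, -0.387, 0.0179], 0.69), ([0.5103, -0.1124, 0.0216], 0.57)]
side jig ((595.2644653320312, 135.94117736816406), (238.24008178710938, 346.2629089355469), 81.4488525390625)
```

View pics/ortho.png

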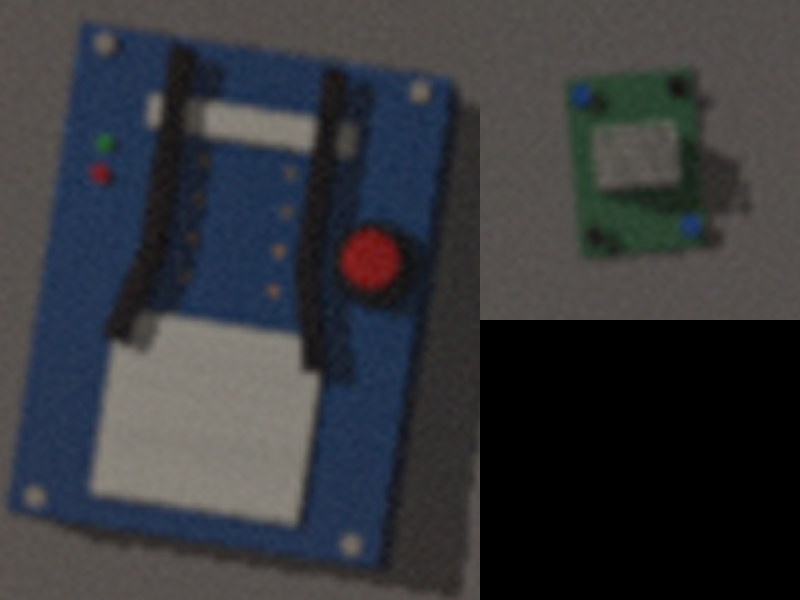

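The ortho crop confirms the chosen module: green base, grey heat sink at crop (638,155), centre about (0.508, -0.1135), yaw +5°. The jig is at about (0.587, 0.160), yaw -8.3°. Its near plate runs from jig x of about -143 to -50 mm (crop rows about 509 to 325), so the pocket offset is about -3 mm. Now I'll pick it up.

```bash
cat >> h.py <<'E'
def Rt(yaw,s=1):
    "tool down, closing axis y along heading yaw"
    y=s*np.array([np.cos(yaw),np.sin(yaw),0]); z=np.array([0,0,-1.]); return np.stack([np.cross(y,z),y,z],1)
JO=np.array([.587,.160]); JY=np.radians(-8.3); JX=np.array([np.cos(JY),np.sin(JY)]); JN=np.array([-JX[1],JX[0]])
def jw(x,y,z): return np.r_[JO+x*JX+y*JN,z]
def jl(p): d=np.asarray(p)[:2]-JO; return np.array([d@JX,d@JN])
MY=np.radians(5.1)
E
python3 - <<'E'
from h import *
def st(m): s=env.sense(); print(m,round(s["t"],2),s["ee_pos"].round(4),s["wrist_force"].round(2),round(s["gripper_width"],4),round(s["grasp_force"],1))
q0=env.sense()["joint_positions"]
m=np.array([.508,-.1135])
for s in(1,-1):
    for p,r in((np.r_[m,.12],MY),(jw(-.099,0,.12),JY)): print(s,solver.inverse_kinematics(p,Rt(r,s)))
a=[solver.inverse_kinematics(np.r_[m,.1],Rt(MY,s)) for s in(1,-1)]
s=(1,-1)[int(np.argmin([abs(q[6]) for q in a]))]; print("s",s)
open("sgn","w").write(str(s))
env.reach(np.r_[m,.13],Rt(MY,s)); st("above")
env.movel(np.r_[m,.011],rate=.1); st("down")
im,_=viewer.read_camera("side"); cv2.imwrite("pics/grasp.png",cv2.resize(im[170:260,200:330,::-1],None,fx=5,fy=5,interpolation=cv2.INTER_CUBIC))
E
```

```text
1 [-0.34011814  0.42071035  0.61337109  2.02913815 -0.33707813  0.79066804
  0.56170352]
1 [-0.73381431  0.38724182  0.39858625  2.02216876 -0.21186594  0.77119317
 -0.35383479]
-1 [-0.7820195   0.8115928   1.34710846  2.05013923 -0.92182455  1.09253451
 -2.0376633 ]
-1 [-0.2170522   0.39033186 -0.2294172   1.98835268  0.12385179  0.77600608
  2.47836422]
s 1
above 4.33 [ 0.5084 -0.1124  0.13  ] [-0.28  0.46  0.37] 0.0919 0.0
down 5.67 [ 0.5085 -0.1136  0.0116] [ 0.14  0.62 -0.17] 0.0917 0.0
```

View pics/grasp.png

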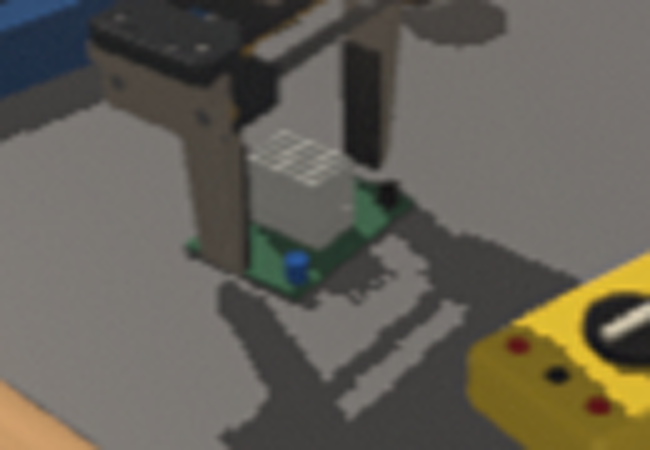

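The fingers straddle the sink along the module's length, clear of the capacitors. Next: grasp, carry, and look before lowering.

Run:
```python
from h import *
def st(m): s=env.sense(); print(m,round(s["t"],2),s["ee_pos"].round(4),s["wrist_force"].round(2),round(s["gripper_width"],4),round(s["grasp_force"],1))
effector.grasp(squeeze=15); st("grasp")
p=env.sense()["ee_pos"]
env.movel(np.r_[p[:2],.14],rate=.15); st("lift")
env.reach(jw(-.099,0,.14),Rt(JY)); st("over")
env.movel(jw(-.099,0,.075),rate=.1); env.pause(.2); st("near")
for c in("top","side"):
    im,d=viewer.read_camera(c); P=cloud(c,d); f=im.astype(int); c0=jw(-.099,0,0)
    g=(np.hypot(P[...,0]-c0[0],P[...,1]-c0[1])<.075)&(f[...,1]>f[...,0]+8)&(f[...,1]>f[...,2]+2)&(P[...,2]>.05)&(P[...,2]<.085)
    q=P[g]; b=cv2.minAreaRect((q[:,:2]*1000).astype(np.float32)); print(c,g.sum(),b,"z",np.median(q[:,2]),jl(np.array(b[0])/1000))
    if c=="side": cv2.imwrite("pics/near.png",cv2.resize(im[110:220,120:270,::-1],None,fx=5,fy=5,interpolation=cv2.INTER_CUBIC))
```

```text
grasp 6.73 [ 0.5081 -0.1135  0.011 ] [ 0.79 -0.44 -0.55] 0.0256 15.0
lift 7.74 [ 0.5074 -0.1132  0.1392] [-0.85  0.83 -3.66] 0.026 15.0
over 8.85 [0.4893 0.1728 0.1398] [ 0.33 -0.34 -1.63] 0.026 15.0
near 9.85 [0.4895 0.1745 0.0756] [-0.5   0.75 -2.  ] 0.0263 15.0
top 209 ((489.0133361816406, 173.79489135742188), (61.148685455322266, 87.94132995605469), 81.70097351074219) z 0.07054185720090866 [-0.09895171 -0.00049458]
side 196 ((496.9401550292969, 172.4618377685547), (72.30254364013672, 114.69029235839844), 88.1053466796875) z 0.07046044496600276 [-0.09091548 -0.00066939]
```

View pics/near.png

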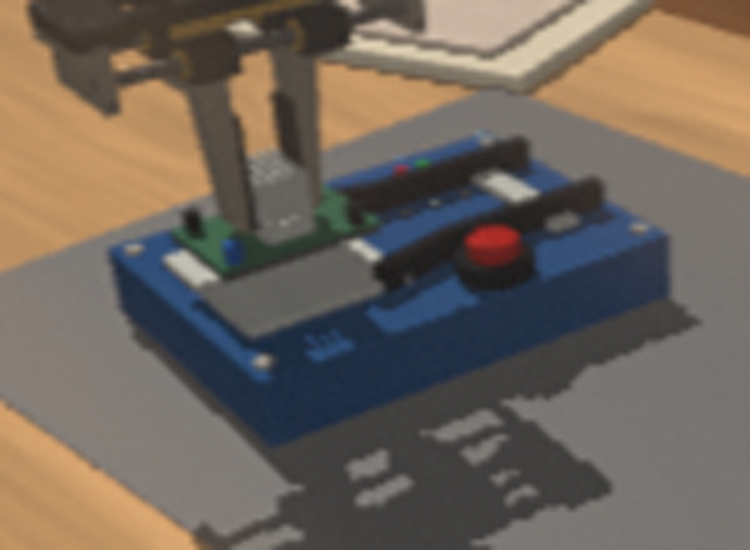

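The module is held level, aligned at jig yaw -8.3°, at jig x -99 mm. I'll set it down by feel.

Run:
```python
from h import *
S=lambda: env.sense()
def fz(n=6):
    a=[]
    for _ in range(n): a.append(S()["wrist_force"]); env.pause(.02)
    return np.mean(a,0)
env.movel(jw(-.099,0,.0595),rate=.05); env.pause(.15)
b=fz(); print(b, S()["t"],S()["ee_pos"])
z=.0595
while z>.053:
    z-=.0005; env.movel(jw(-.099,0,z),rate=.02); env.pause(.04); f=fz(4)-b
    if f[2]>1.3: break
print(z,f,S()["ee_pos"],S()["t"])
effector.release(); env.pause(.1); print(fz(),S()["t"],S()["ee_pos"],S()["gripper_width"])
for c in("top","side"):
    im,d=viewer.read_camera(c); P=cloud(c,d); f=im.astype(int); c0=jw(-.099,0,0)
    n=np.hypot(P[...,0]-c0[0],P[...,1]-c0[1])<.075
    g=n&(f[...,1]>f[...,0]+8)&(f[...,1]>f[...,2]+2)&(P[...,2]>.046)&(P[...,2]<.06)
    q=P[g]; r=cv2.minAreaRect((q[:,:2]*1000).astype(np.float32)); print(c,g.sum(),r,np.median(q[:,2]),jl(np.array(r[0])/1000))
```

```text
[ 0.06195629  0.25834844 -2.87339068] 10.6583 [0.48922504 0.17434807 0.05968387]
0.055499999999999994 [-2.76736595 -0.75718714  8.40552191] [0.48907119 0.17433807 0.05598099] 13.525
[ 0.0251287  -0.22837842 -0.34332343] 14.7833 [0.48905046 0.17428489 0.05551233] 0.09148503039206664
top 238 ((489.2301330566406, 171.673095703125), (60.713111877441406, 88.25625610351562), 78.56051635742188) 0.050952545998455556 [-0.09843089 -0.00256286]
side 206 ((484.6048889160156, 169.01541137695312), (70.45332336425781, 91.08841705322266), 77.51154327392578) 0.05100622129637791 [-0.10262403 -0.00586039]
```

```bash
cat >> h.py <<'E'
def fj(b,n=2):
    a=[]
    for _ in range(n): a.append(env.sense()["wrist_force"]-b); env.pause(.01)
    f=np.mean(a,0); return np.array([f[:2]@JX,f[:2]@JN,f[2]])
def modz(label):
    "module green pixels and heat sink top in jig frame"
    im,d=viewer.read_camera("top"); P=cloud("top",d); f=im.astype(int); q=(P[...,:2]-JO)@np.stack([JX,JN],1)
    n=(abs(q[...,1])<.034)&(q[...,0]>-.15)&(q[...,0]<.06)
    g=n&(f[...,1]>f[...,0]+8)&(f[...,1]>f[...,2]+2)&(P[...,2]>.043)&(P[...,2]<.064)
    r=q[g]; x=r[:,0]; z=P[g][:,2]
    k=np.polyfit(x,z,1)
    b=cv2.minAreaRect((r*1000).astype(np.float32))
    print(label,g.sum(),"x",np.percentile(x,[1,99]).round(4),"y",np.percentile(r[:,1],[1,99]).round(4),"tilt",np.degrees(k[0]).round(2),"z",np.median(z).round(4),"rect",np.round(b[0],1),np.round(b[1],1),round(b[2],1))
E
python3 - <<'E'
from h import *
env.movel(jw(-.099,0,.0595),rate=.05)
env.movel(jw(-.072,0,.0595),rate=.08); env.pause(.2)
b=np.mean([env.sense()["wrist_force"] for _ in range(3)],0)
modz("start")
x=-.072
while x<.0075:
    x+=.005; env.movel(jw(x,0,.0595),rate=.05); f=fj(b)
    print(round(x,4),f.round(1),end=" ; ")
    if np.hypot(*f[:2])>7: print("STOP"); break
s=env.sense(); print(s["t"],jl(s["ee_pos"]),s["ee_pos"][2])
modz("end")
im,d=viewer.read_camera("side"); cv2.imwrite("pics/slide.png",cv2.resize(im[110:220,120:270,::-1],None,fx=5,fy=5,interpolation=cv2.INTER_CUBIC))
E
```

```text
start 225 x [-0.1422 -0.0552] y [-0.0305  0.0281] tilt 0.59 z 0.0509 rect [-98.    0.2] [62.  89.4] 88.5
-0.067 [-0.  -0.1 -0.9] ; -0.062 [ 0.2  0.3 -1.2] ; -0.057 [-0.4  0.3 -0.7] ; -0.052 [ 0.2 -0.  -1.5] ; -0.047 [-0.2  0.1 -1.7] ; -0.042 [-0.5  0.9 -1.2] ; -0.037 [ 0.   0.1 -1.5] ; -0.032 [ 0.6  0.8 -1.6] ; -0.027 [-0.9  0.3 -1.2] ; -0.022 [-1.2  0.8 -1.1] ; -0.017 [-0.7  0.4 -0.3] ; -0.012 [-0.2 -0.8 -1.8] ; -0.007 [ 0.  -0.7 -1.2] ; -0.002 [ 0.   0.5 -0.9] ; 0.003 [-0.2 -0.2 -1.6] ; 0.008 [-0.9  0.5 -1.3] ; 20.1417 [ 8.49512772e-03 -9.51816832e-05] 0.05953950854504636
end 197 x [-0.0691  0.0174] y [-0.0301  0.0034] tilt -3.44 z 0.0488 rect [-24.8  -0.2] [61.7 88.2] 87.9
```

View pics/slide.png

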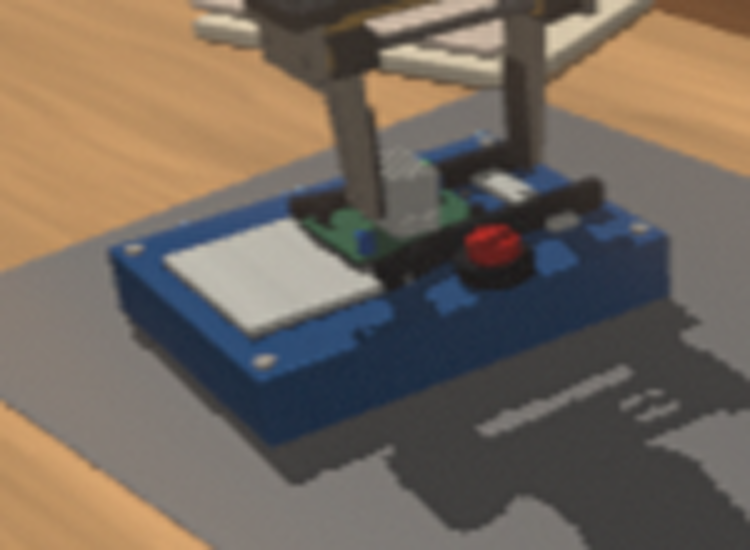

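The module is centred at jig x -24.5, tilted 3.4° nose-down into the pocket. I'll use fine steps from here.

Run:
```python
from h import *
x=.0085; b=np.array([0,0,-.3]); Z=.0595
while x<.0395:
    x+=.002 if x<.0195 else .0005
    env.movel(jw(x,0,Z),rate=.03); f=fj(b)
    im=None
    if x>.0195: # tilt check from sink-free green pixels
        im,d=viewer.read_camera("top"); P=cloud("top",d); c=im.astype(int); q=(P[...,:2]-JO)@np.stack([JX,JN],1)
        g=(abs(q[...,1])<.034)&(abs(q[...,0])<.08)&(c[...,1]>c[...,0]+8)&(c[...,1]>c[...,2]+2)&(P[...,2]>.04)&(P[...,2]<.064)
        k=np.polyfit(q[g][:,0],P[g][:,2],1); t=np.degrees(k[0]); zm=np.median(P[g][:,2])
        print(round(x,4),f.round(1),"tilt",t.round(2),zm.round(4))
        if abs(t)<1.2 and zm<.0472: print("DROPPED"); break
    if f[0]<-4.5: print("STOP",x,f); break
    if env.sense()["t"]>40: break
modz("end"); s=env.sense(); print(s["t"],jl(s["ee_pos"]))
```

```text
0.0205 [-0.7  0.3 -0.8] tilt -3.01 0.0489
0.021 [-1.1 -0.6  0.3] tilt -2.8 0.0487
0.0215 [-1.7 -0.2  0.5] tilt -2.98 0.0487
0.022 [-1.3 -0.1  0.2] tilt -2.5 0.0482
0.0225 [-0.9  0.1 -0.4] tilt -2.43 0.0483
0.023 [-1.1 -0.4 -0.7] tilt -2.6 0.0484
0.0235 [-0.7  0.3 -0.6] tilt -2.7 0.0486
0.024 [-1.4  0.3 -0.3] tilt -2.81 0.0482
0.0245 [-1.5 -0.1 -0.4] tilt -2.2 0.0488
0.025 [-0.5  0.  -0.7] tilt -2.87 0.0488
0.0255 [-1.2 -0.5 -0.8] tilt -3.04 0.0486
0.026 [-0.7  1.1 -0.6] tilt -3.0 0.0484
0.0265 [-1.   0.1 -0.4] tilt -2.62 0.0486
0.027 [-1.2 -0.  -0.4] tilt -2.75 0.0488
0.0275 [-1.5  0.6 -1.2] tilt -2.89 0.0486
0.028 [-0.6 -0.3 -1. ] tilt -2.94 0.048
0.0285 [-0.9  0.4 -0.3] tilt -2.45 0.0482
0.029 [-1.  -0.2 -0.7] tilt -2.25 0.0482
0.0295 [-1.2  0.3 -0.9] tilt 1.03 0.0457
DROPPED
end 202 x [-0.047   0.0399] y [-0.0319  0.0033] tilt 0.86 z 0.0464 rect [ -3.5 -15. ] [88.5 36.9] 2.3
27.6417 [ 2.95968345e-02 -1.03100493e-05]
```

It dropped at the predicted place: base top is at 46 mm, level. Now I'll back off, lift, verify and press the button by feel.

Run:
```python
from h import *
env.movel(jw(.0295-.012,0,.0595),rate=.06)
env.movel(jw(.0295-.012,0,.145),rate=.15)
modz("free")
im,d=viewer.read_camera("side"); cv2.imwrite("pics/seated.png",cv2.resize(im[110:220,120:270,::-1],None,fx=5,fy=5,interpolation=cv2.INTER_CUBIC))
effector.grasp(squeeze=10)
env.movel(jw(-.010,-.072,.145),rate=.15)
im,d=viewer.read_camera("side"); P=cloud("side",d); c=im.astype(int)
r=(c[...,0]>90)&(c[...,0]>2.2*c[...,1])&(np.hypot(*(P[...,:2]-jw(-.01,-.072,0)[:2]).transpose(2,0,1))<.03)&(P[...,2]>.05)
print("button",P[r].mean(0),P[r][:,2].max(),jl(P[r].mean(0)),r.sum(), env.sense()["t"],env.sense()["ee_pos"],env.sense()["gripper_width"])
```

```text
free 325 x [-0.0475  0.0404] y [-0.0304  0.0241] tilt -0.09 z 0.0464 rect [-3.6 -2.7] [59.2 89.1] 89.7
button [0.56302967 0.08674455 0.06020202] 0.06335973405558093 [-0.01314438 -0.07594842] 60 30.8667 [0.56728685 0.09152375 0.14508562] 0.00043905282817007337
```

View pics/seated.png

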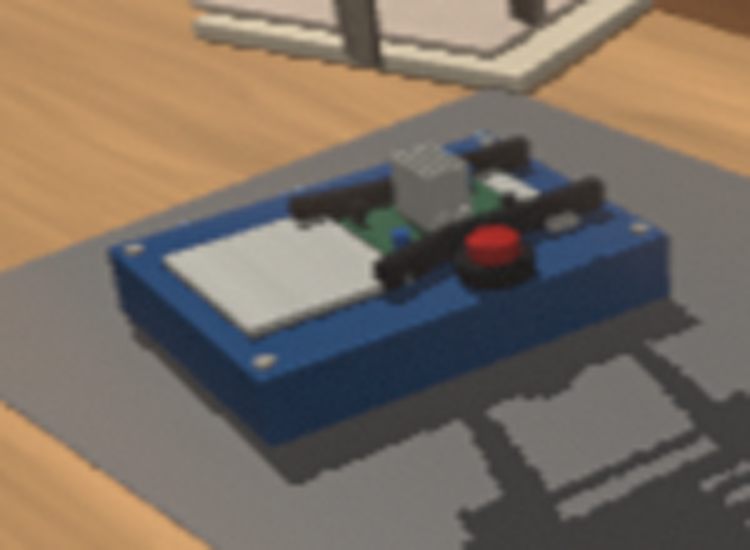

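The module sits flat in the pocket. Next I'll press the button.

Run:
```python
from h import *
B=(-.0105,-.0725)
env.movel(jw(*B,.068),rate=.12); env.pause(.2)
b=np.mean([(env.sense()["wrist_force"],env.pause(.02))[0] for _ in range(5)],0); print(b,env.sense()["t"])
z=.068; L=[]
while z>.046:
    z-=.0006; env.movel(jw(*B,z),rate=.03); f=fj(b,3)
    L.append((round(env.sense()["ee_pos"][2]*1000,2),f[2].round(1)))
    if f[2]>10 or env.sense()["t"]>48: break
env.pause(.3); print(L, fj(b), env.sense()["t"])
env.movel(jw(*B,.10),rate=.12)
env.movel(jw(-.10,-.10,.2),rate=.25)
modz("final"); print(env.sense()["t"])
```

```text
[0.46924207 0.23818642 0.13038382] 31.9417
[(np.float64(67.48), np.float64(-0.6)), (np.float64(66.71), np.float64(-0.4)), (np.float64(66.17), np.float64(0.2)), (np.float64(65.58), np.float64(-0.3)), (np.float64(64.98), np.float64(-0.0)), (np.float64(64.37), np.float64(-0.0)), (np.float64(63.79), np.float64(-0.3)), (np.float64(63.2), np.float64(-0.0)), (np.float64(62.57), np.float64(-0.3)), (np.float64(62.11), np.float64(1.1)), (np.float64(61.45), np.float64(1.6)), (np.float64(60.83), np.float64(2.7)), (np.float64(60.21), np.float64(2.2)), (np.float64(59.61), np.float64(2.7)), (np.float64(59.04), np.float64(3.0)), (np.float64(58.42), np.float64(3.7)), (np.float64(57.81), np.float64(4.1)), (np.float64(57.23), np.float64(4.4)), (np.float64(56.65), np.float64(4.9)), (np.float64(56.41), np.float64(8.1)), (np.float64(56.33), np.float64(12.5))] [-3.44833784 -1.1983763  12.66367507] 38.0333Traceback (most recent call last):
  File "<stdin>", line 13, in <module>
  File "h.py", line 32, in modz
    k=np.polyfit(x,z,1)
    raise TypeError("expected non-empty vector for x")
TypeError: expected non-empty vector for x
```

The button went 6 mm and hit a hard bottom at 12.5 N. The arm only hid the module from the top camera and is clear of everything, so I'm handing in.

Run:
```python
from h import *
s=env.sense(); print(s["t"],s["ee_pos"],s["wrist_force"],[(np.round(r["at"],3),r["score"]) for r in (viewer.read_camera("side"),tip_of("side","module_center"))[1]])
print(workorder.finish_job())
```

```text
39.3083 [0.4737363  0.07574673 0.19908131] [-0.19147179  0.50922412 -0.63651682] [(array([ 0.26 , -0.226,  0.018]), 0.76), (array([0.583, 0.161, 0.061]), 0.75), (array([ 0.25 , -0.386,  0.02 ]), 0.71)]
the job is handed in; nothing more can be done
None
```

The job is handed in at about 39 s: the module was slid along the deck into the pocket and sits flat, the start button was pressed its full 6 mm, and the arm is clear; the highest forces I read were about 8 N at set-down and 12.7 N on the button.

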